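# Clip, punch and release a tag plate

## Robot

A 7-joint arm with a two-finger parallel gripper is mounted at the origin on the work surface. World frame = base frame: x ahead of the robot, y to its left, z up, the work surface at z = 0. Lengths are in m, angles in degrees, forces in N, time in s.
With the tool pointing down it reaches from about 0.425 to 0.8 m from the base axis. Payload 8.3 kg.
Tool frame: the origin (TCP) lies at the very end of the fingers, on their centre line; the grasp point (between the pads) lies 19 mm behind it (manip.tcp_to_grasp is the distance from the TCP to the grasp point, in m); z points along the fingers, y is the direction in which the jaws open and shut (so a half turn about z gives the same grasp; the last joint's range is limited). The gripper opens to 85 mm and grips with 20 to 120 N. Pads are 22 mm wide; open, the fingers measure 114 mm over their backs; the gripper's body (76 mm by 85 mm) begins 54 mm behind the grasp point. The pads swing forward as they close: fully open they stand 13 mm farther back than shut.
Start: joints at [60.739, 21.967, 0.94, 78.501, -0.361, 79.538, -2.664], TCP at [0.271, -0.563, 0.231] pointing down, gripper open.
Joint ranges: [-169.22, 169.22], [-14.56, 117.87], [-87.37, 89.26], [10.42, 133.3], [-82.24, 262.24], [0.94, 117.77], [-172.7, 172.7]. Speed limits (degrees/s): [136.94, 136.94, 172.46, 172.46, 180, 180, 180].

## Interface

Orientations are given as a 3x3 rotation matrix whose columns are the frame's x, y, z axes.
In Python, from cell import manip, snapshot, camera_info, ticket gives the robot as it stands.
- The arm moves only by the shell command python3 -m jog 'ROWS' [OPENING] [FORCE]. ROWS is JSON, a list of rows, each a list of 6 numbers: the shift along the tool's x, y, z in m, then the turn, a rotation vector about the tool's x, y, z in rad. In form: [[dx, dy, dz, wx, wy, wz], ...]. A call has 1 to 12 rows; each row shifts and turns the commanded pose from where the row before left it, along the tool's axes as they then stand; what a row does not reach is not made up. A row lasts 1/8 s, in which the tool goes at most 62.5 mm and 10.7 degrees, less where a joint would pass 70% of its speed; a pose out of reach is approached as far as the arm can. A call is refused whole if a number of a shift passes 0.0625 or a number of a turn 0.188, either way. A call with a gripper value outside its range is refused whole. OPENING is the opening, from 0 (shut) to 1 (fully open), set as the call begins (- or left out, the last holds). The fingers move at their own pace and stop on an object; FORCE is the grip in N (left out, the last holds). Time passes only in rows, so rows that do not move let the fingers close. It gives the time, the measured TCP pose, the force and the opening at its end, in the units of the state.
- manip.state(): the state, without advancing time (a new reading comes with each control period).
- snapshot(name): name is "side" or "top"; returns the picture (420x560x3 uint8, red, green, blue); there is no depth.
- camera_info(name): a dict with "camera_matrix" (3x3 intrinsics, pixels), "D" ([k1, k2, p1, p2, k3] as OpenCV has them; the pictures are not rectified), "rvec" (rotation vector, rad) and "tvec" (3), from world to camera coordinates, as OpenCV has them. Camera axes: x right, y down, z forward; pixel columns grow to the right and rows downward; lengths in m; the calibration is good to about 2 mm. A picture is of the moment at which its call begins. camera_info takes no time and is no camera call.
- ticket.close_job(): hands the job in, once; it reports no verdict.
The state is a dict: "time": time; "joint_pos": joint angles; "joint_vel": joint speeds; "joint_torque": joint torques, N m; "eef_pos": TCP position; "eef_rot": TCP orientation; "contact_force": force on the tool from outside, world axes, zero at the start; "moment": the same for the moment, N m; "opening": finger opening in m.
Only numpy, scipy, OpenCV 4.12 (cv2) and the standard library are available. Lean on these libraries where they do the work, as an engineer would, in place of code of your own. Each camera call takes 0.05 s, during which the arm holds its last target. There are 200 camera calls.

## Task

Mark the aluminium tag plate: press the spring clip's thumb cap to lift its foot, swing the clip fully home over the plate and let go so that the foot holds the plate by itself, then push the red punch button down firmly until it bears on the plate, and let it rise. Afterwards lift the foot again and swing the clip back well clear, to about where it was parked. The foot must never ram the plate's edge or rub along the plate, the plate stays in its pocket, keep every push under 25 N, and leave everything else alone.

Things in the scene. Friction and masses are not known exactly. Their poses are not given: they have to be found in the camera images.
- fixture: the marking fixture, bolted down: green flat base 250 (x) x 280 (y) x 30 mm tall, origin under its centre. On its top (the deck): a pocket of 7 mm high steel strips round three edges of the tag plate, the edge towards the fixture's -y left free; a grey post and overhanging arm (75 mm high) at the +y side with the red-topped punch; the spring clip towards the -x, -y corner.
- pivot (a point): the axis of the clip's brass pivot screw, at deck height; axes as the fixture's. The clip is a straight sprung steel bar across the pivot: its red-marked end carries the foot, 85 mm from the pivot; the opposite end, the tail, carries the black thumb cap, 60 mm from the pivot.
- clip_swing (a joint): angle of the clip about its pivot screw, rad, growing anticlockwise seen from above; the line from pivot to foot is turned (value - 0.4) from the fixture's +x. Parked at 0 to 0.3 at the start; from 0.96 the foot overlaps the plate; 1.35 is the home stop, foot about 19 mm in from the free edge. Below 0.5 it is well clear. It stays where left; friction about 1 N at the cap.
- clip_bar: the clip's bar, 155 x 16 x 3 mm, origin on the pivot axis 16 mm above the deck, x along the bar to the foot. It rocks: pressing the cap lifts the foot against a spring. It starts to yield at about 6 N on the cap and meets its hard stop, 6.6 mm lower, at about 14 N (1.2 N per mm). At 9 N the foot is level with the plate's top, at 11 to 12 N it is 2 to 4 mm above it.
- tail (a point): point in the bar's tail under the thumb cap's centre. The cap is a black rubber disc, flat top 32 mm across, sides too sloped to pinch, on a set screw: unpressed, its top is anywhere from 26 to 38 mm above the deck, not measured here, so feel for it. Closed fingers pressing on it hold it well enough to carry it sideways round the pivot.
- foot (a point): the middle of the foot's underside (upright steel pin, 10 mm across). Unpressed and off the plate it hangs 2 mm above the deck, so it runs into the edge of the 5 mm plate unless lifted.
- plate_center (a point): the tag plate: loose plain aluminium plate, 60 (x) x 90 (y) x 5 mm, lying on the deck in the pocket with 1.5 mm play; point at its centre, half-way up
- pocket (a point): the centre of the pocket, on the deck (where the middle of the plate's underside belongs)
- punch_top (a point): the middle of the top of the punch's red button when up: 98 mm above the deck, button 32 mm across and 10 mm thick. This point is fixed and does not go down with the button.
- punch: the punch's moving steel stem (10 mm) with its red button; origin at its point, which is 13 mm above the deck when up and meets the plate 8 mm lower; the return spring takes 1.6 N at first and 3.2 N there, and it comes up again by itself. A press of 8 to 15 N on the button in all makes a good mark.
- washer_mid (a point): dark steel washer, 34 mm across, 6 mm thick, lying on the fixture's deck; point at its centre
- tray: blue open tray, 130 x 100 x 30 mm, beside the fixture, origin under its centre
- spare: spare tag plate like the one in the pocket, lying in the blue tray (leave it), origin under its centre
- driver: screwdriver with a yellow handle lying on the bench (leave it)
- spanner: steel spanner lying on the bench (leave it)
- spraycan: orange can, 56 mm across, 150 mm tall, standing to one side (leave it), origin under its centre
- oil: amber bottle, 60 mm across, 140 mm tall, standing to one side (leave it), origin under its centre
- mug: blue mug, 80 mm across, 90 mm tall, on the right of the bench (leave it), origin under its centre
Things that resemble listed ones, but are neither listed nor needed, are in the scene too. Leave any brown or yellow look-alike of the part that bears plate_center alone.

How it is judged (in metres and radians):
On the way, in this order (a step that is already met when the one before it is completed fails the run):
1. the clip is home with its foot bearing on the plate, let go (value of joint clip_swing above 1.22 rad and contact force between clip_bar and plate above 2 N and contact force between the fingers and clip_bar below 0.3 N), for 0.2 s.
2. the punch bears on the clipped plate with 3 N or more (contact force between punch and plate above 3 N and value of joint clip_swing above 1.2 rad), for 0.05 s.
At the end, for the whole second after the job is handed in: The clip is swung back to a reading below 0.55 (foot over 30 mm off the plate) and at rest, the punch is up (within 2 mm), and the plate lies flat in its pocket, within 4 mm of the pocket's centre, at rest (value of joint clip_swing below 0.55 rad and velocity of joint clip_swing between -0.05 and 0.05 rad/s and z of punch in the frame of fixture above 0.041 m and horizontal distance between plate_center and pocket below 0.004 m and z of plate_center in the frame of fixture below 0.035 m and linear speed of plate below 0.01 m/s); the robot touches nothing.
It fails at once if the clip's foot pushes on the plate with over 2 N while not home (below 1.2 rad): rammed into its edge or rubbed along it (value of joint clip_swing below 1.2 rad and contact force between clip_bar and plate above 2 N).
It fails at once if the clip or the punch is pushed with more than 25 N (contact force between the fingers and clip_bar above 25 N or contact force between the fingers and punch above 25 N).
It fails at once if the punch is pushed down over 4 mm while the clip is not home (z of punch in the frame of fixture below 0.039 m and value of joint clip_swing below 1.2 rad).
It fails at once if the plate leaves its place in the pocket by more than 5 mm (horizontal distance between plate_center and pocket above 0.005 m).
It fails at once if another thing on the bench is moved more than 15 mm (distance of any of washer_mid, tray, spare, driver, spanner, spraycan, oil, mug from where it was at the start of the episode above 0.015 m).
It also fails if it takes over 72 s, if anything falls off the work surface, if the arm or the gripper's body presses on something with over 40 N, if the wrist force passes 120 N, or if a joint passes its speed limit or range.

## Working session

There is one attempt and no reset: what is moved stays moved. The work goes in short steps, Python scripts to look and compute and a shell command to move; the robot and the scene stay as the last step left them, time stands still between calls to the robot, and variables do not carry over. Pictures are saved under pics/ and viewed, about 8 in all and at most 12, crops included, and the job is handed in when it is done.

```bash
ls; mkdir -p pics; cat > h.py <<'E'
import numpy as np, cv2
from cell import manip, snapshot, camera_info, ticket
def save(name,fn,crop=None,s=1):
    im=snapshot(name)
    if crop: x0,y0,x1,y1=crop; im=im[y0:y1,x0:x1]
    if s!=1: im=cv2.resize(im,None,fx=s,fy=s,interpolation=cv2.INTER_CUBIC)
    cv2.imwrite('pics/'+fn,im[:,:,::-1])
def cam(n):
    c=camera_info(n); return [np.array(c[k],float) for k in("camera_matrix","D","rvec","tvec")]
def ray(n,px,z):
    K,D,r,t=cam(n); R=cv2.Rodrigues(r)[0]
    p=cv2.undistortPoints(np.array([[px]],float),K,D)[0,0]
    d=R.T@np.array([p[0],p[1],1]); o=-R.T@t.ravel()
    return o+d*(z-o[2])/d[2]
def proj(n,P):
    K,D,r,t=cam(n); return cv2.projectPoints(np.array([P],float).reshape(-1,1,3),r,t,K,D)[0][:,0]
E
python3 - <<'E'
from h import *
a=snapshot("top");b=snapshot("side")
cv2.imwrite('pics/top0.png',a[:,:,::-1]);cv2.imwrite('pics/side0.png',b[:,:,::-1])
s=manip.state();print(s["time"],s["eef_pos"],s["eef_rot"],s["opening"],s["contact_force"])
for n in("top","side"):
  K,D,r,t=cam(n);R=cv2.Rodrigues(r)[0];print(n,-R.T@t.ravel(),R[2])
E
```

```text
pics
0.1 [ 0.27044941 -0.56295318  0.23034984] [[ 9.01389073e-01  4.33009374e-01 -7.87746471e-04]
 [ 4.33010090e-01 -9.01387616e-01  1.62097005e-03]
 [-8.16968481e-06 -1.80222687e-03 -9.99998376e-01]] 0.08532781809981907 [0.35167973 0.17093211 1.09489628]
top [ 0.34476666 -0.02674615  1.14580586] [ 0.18454391 -0.00393329 -0.9828164 ]
side [0.21883276 0.71651835 0.89764818] [ 0.30595341 -0.6542002  -0.69167522]
```

View pics/top0.png

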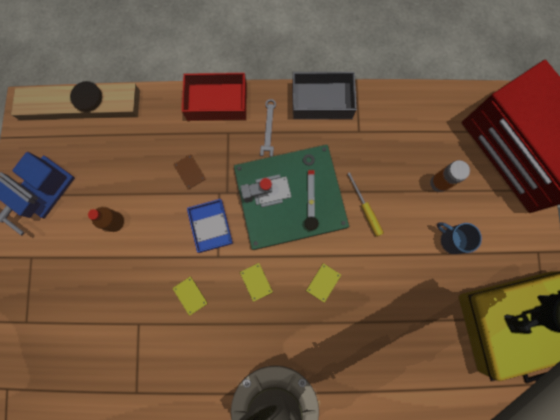

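View pics/side0.png

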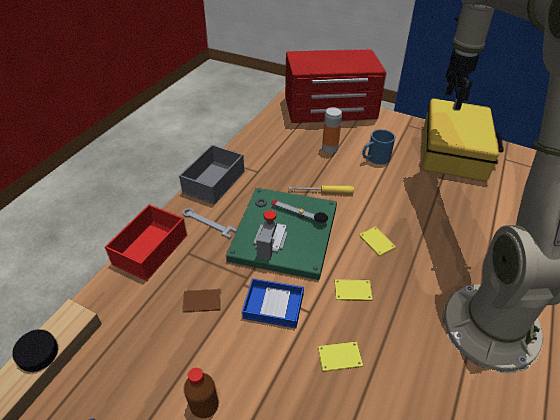

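The top view shows the fixture at (234–348, 146–248), the cap at (311,224), the red foot end at (311,173), the washer at (309,160) and the red punch button at (265,185). Possible mix-ups:
- **Thumb cap:** the black disc on the wooden beam at (86,96), against the cap at (311,224) on the bar's tail.
- **Punch button:** the bottle's red cap at (96,214), against the red button under the arm at (265,185).
- **Tag plate:** yellow plates at (190,296), (257,282) and (324,283), a brown one at (190,172) and the spare in the tray at (210,228), against the one in the pocket at (273,191).

I choose the ones on the green fixture and will check them in a close crop.

```bash
python3 - <<'E'
from h import *
save("top","top1.png",(225,135,360,255),5.9)
save("side","side1.png",(220,180,350,280),6)
E
```

```text
(no output)
```

View pics/top1.png

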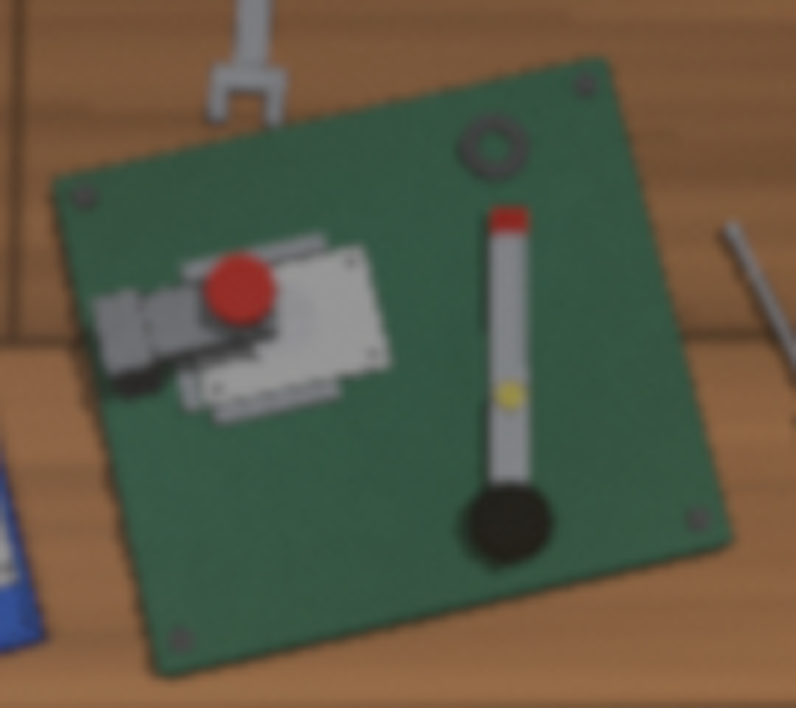

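View pics/side1.png

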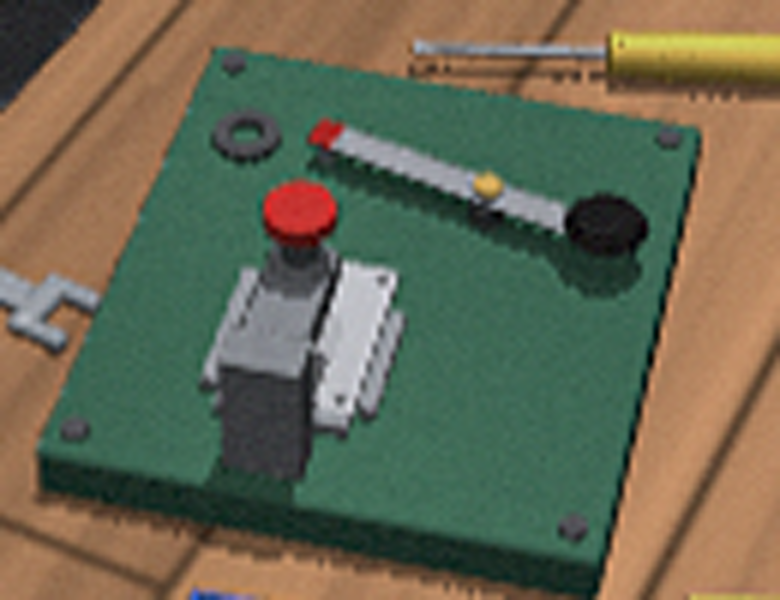

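```bash
cat >> h.py <<'E'
T=lambda x,y:((x+.5)/5.9-.5+225,(y+.5)/5.9-.5+135)
S=lambda x,y:((x+.5)/6-.5+220,(y+.5)/6-.5+180)
def tri(pt,ps):
    o=[];d=[]
    for n,p in(("top",pt),("side",ps)):
        a=ray(n,p,0);b=ray(n,p,.3);o.append(a);d.append((b-a)/np.linalg.norm(b-a))
    A=sum(np.eye(3)-np.outer(x,x) for x in d);b=sum((np.eye(3)-np.outer(x,x))@y for x,y in zip(d,o))
    return np.linalg.solve(A,b)
E
python3 - <<'E'
from h import *
np.set_printoptions(precision=4,suppress=True)
ct=[ray("top",T(*p),.03) for p in((55,180),(605,58),(733,543),(160,675))]
cs=[ray("side",S(*p),.03) for p in((40,455),(217,47),(700,130),(597,570))]
for nm,c in(("top",ct),("side",cs)):
    print(nm,np.mean(c,0),[np.linalg.norm(c[i]-c[(i+1)%4]).round(4) for i in range(4)])
    ex=(c[0]+c[1]-c[2]-c[3])if nm=="top" else c[0]+c[1]-c[2]-c[3];print("yaw",np.degrees(np.arctan2(ex[1],ex[0])), c)
for n,a,b,z in(("pivot",(510,396),(488,183),.05),("cap",(509,522),(607,222),.062),("button",(240,289),(300,207),.128),("redend",(510,218),(327,134),.048)):
    print(n,tri(T(*a),S(*b)),ray("top",T(*a),z),ray("side",S(*b),z))
P=[ray("top",T(*p),.035) for p in((362,247),(390,368))];print(P,np.linalg.norm(P[0]-P[1]))
E
```

```text
top [ 0.5812 -0.0472  0.03  ] [np.float64(0.2753), np.float64(0.246), np.float64(0.2764), np.float64(0.2455)]
yaw 12.281209900425898 [array([0.6718, 0.1134, 0.03  ]), array([ 0.7308, -0.1555,  0.03  ]), array([ 0.4905, -0.2083,  0.03  ]), array([0.4317, 0.0617, 0.03  ])]
side [ 0.5804 -0.0459  0.03  ] [np.float64(0.2777), np.float64(0.2463), np.float64(0.2796), np.float64(0.2444)]
yaw 12.231513323164354 [array([0.6692, 0.1153, 0.03  ]), array([ 0.7313, -0.1553,  0.03  ]), array([ 0.4908, -0.2084,  0.03  ]), array([0.4301, 0.0645, 0.03  ])]
pivot [ 0.5578 -0.1029  0.0547] [ 0.5585 -0.1033  0.05  ] [ 0.5598 -0.1075  0.05  ]
cap [ 0.4976 -0.1009  0.058 ] [ 0.4973 -0.1006  0.062 ] [ 0.4961 -0.097   0.062 ]
button [0.5919 0.0192 0.1299] [0.5924 0.0193 0.128 ] [0.5927 0.0175 0.128 ]
redend [ 0.6444 -0.1058  0.0476] [ 0.6451 -0.1055  0.048 ] [ 0.6432 -0.1053  0.048 ]
[array([ 0.6351, -0.0351,  0.035 ]), array([ 0.5756, -0.0476,  0.035 ])] 0.06075943939683029
```

Cap, pivot and button check out against the known sizes: 60 mm from cap to pivot, a 60 mm plate edge, and the button at z 0.128–0.130. Yaw is 12.25° and the clip reads about 0.15 rad. Next I move above the cap with the fingers shut.

```bash
python3 -m jog '[[0.0405,-0.0318,0,0,0,0],[0.0405,-0.0318,0,0,0,0],[0.0405,-0.0318,0,0,0,0],[0.0405,-0.0318,0.01,0,0,0],[0.0405,-0.0318,0.015,0,0,0],[0.0405,-0.0318,0.015,0,0,0],[0.0405,-0.0318,0.02,0,0,0],[0.0405,-0.0318,0.02,0,0,0],[0.0405,-0.0318,0.02,0,0,0],[0.0405,-0.0318,0.02,0,0,0],[0,0,0,0,0,0],[0,0,0,0,0,0]]' 0 40; python3 - <<'E'
from h import *
s=manip.state();print(s["joint_pos"],s["contact_force"]);R=np.array(s["eef_rot"]);print(R, R.T@(np.array([.4975,-.101,.08])-s["eef_pos"]))
E
```

```text
time: 1.7
eef_pos: [0.4978, -0.1017, 0.1112]
eef_rot: [[0.901, 0.433, -0.001], [0.433, -0.901, -0.0], [-0.001, -0.0, -1.0]]
contact_force: [-0.3, -0.4, 0.3]
opening: 0.0005
[ 24.72347675  14.41113429 -19.28000003 105.15768183   5.39095184
  61.34696098 -60.91510882] [-0.26479946 -0.36444678  0.26047356]
[[ 9.01295557e-01  4.33204328e-01 -5.74109655e-04]
 [ 4.33204280e-01 -9.01295738e-01 -2.12005897e-04]
 [-6.09284457e-04 -5.76267867e-05 -9.99999813e-01]] [ 8.78288179e-05 -7.81221555e-04  3.12096914e-02]
```

```bash
python3 -m jog '[[0,-0.001,0.012,0,0,0],[0,0,0.012,0,0,0],[0,0,0.010,0,0,0],[0,0,0,0,0,0],[0,0,0,0,0,0]]'
for i in 1; do python3 -m jog '[[0,0,0.001,0,0,0],[0,0,0.001,0,0,0],[0,0,0,0,0,0]]'; python3 -m jog '[[0,0,0.001,0,0,0],[0,0,0.001,0,0,0],[0,0,0,0,0,0]]'; done; python3 -c "
from h import *
save('side','side2.png',(220,180,350,280),6)"
```

```text
time: 2.33
eef_pos: [0.4977, -0.1005, 0.0774]
eef_rot: [[0.901, 0.433, 0.0], [0.433, -0.901, 0.0], [0.0, -0.0, -1.0]]
contact_force: [-0.3, 0.5, 1.0]
opening: 0.0
time: 2.7
eef_pos: [0.4976, -0.1004, 0.0754]
eef_rot: [[0.901, 0.433, 0.0], [0.433, -0.901, 0.0], [0.0, 0.0, -1.0]]
contact_force: [-0.4, 0.2, 0.4]
opening: 0.0002
time: 3.08
eef_pos: [0.4975, -0.1004, 0.0732]
eef_rot: [[0.901, 0.433, -0.0], [0.433, -0.901, 0.0], [-0.0, -0.0, -1.0]]
contact_force: [-0.3, -0.1, -0.5]
opening: -0.0
```

View pics/side2.png

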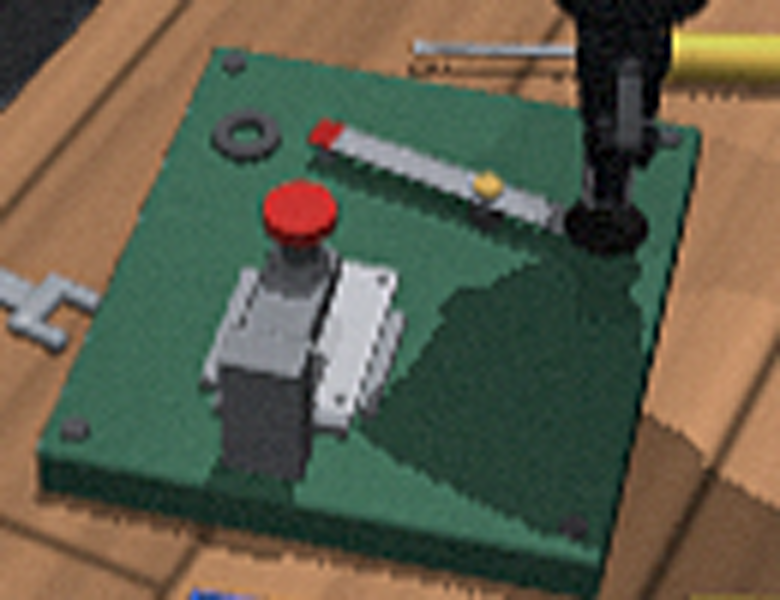

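The finger tips, at (605,205) in the crop, sit over the cap disc at (607,224), not yet in contact. I keep feeling downward.

```bash
for i in 1; do python3 -m jog '[[0,0,0.001,0,0,0],[0,0,0.001,0,0,0],[0,0,0,0,0,0]]' | sed -n '1,2p;4p'; python3 -m jog '[[0,0,0.001,0,0,0],[0,0,0.001,0,0,0],[0,0,0,0,0,0]]'| sed -n '1,2p;4p'; python3 -m jog '[[0,0,0.001,0,0,0],[0,0,0.001,0,0,0],[0,0,0,0,0,0]]'| sed -n '1,2p;4p'; done
```

```text
time: 3.5
eef_pos: [0.4975, -0.1004, 0.0712]
contact_force: [-0.5, -0.7, 0.8]
time: 3.88
eef_pos: [0.4975, -0.1004, 0.0692]
contact_force: [0.2, -0.1, 0.5]
time: 4.25
eef_pos: [0.4975, -0.1004, 0.0672]
contact_force: [0.5, 0.1, -0.7]
```

```bash
python3 -m jog '[[0,0,0.001,0,0,0],[0,0,0.001,0,0,0],[0,0,0,0,0,0]]' | sed -n '1,2p;4p'; python3 -m jog '[[0,0,0.001,0,0,0],[0,0,0.001,0,0,0],[0,0,0,0,0,0]]'| sed -n '1,2p;4p'
```

```text
time: 4.62
eef_pos: [0.4975, -0.1004, 0.0652]
contact_force: [-0.1, -0.5, 0.1]
time: 5.0
eef_pos: [0.4975, -0.1004, 0.0632]
contact_force: [-0.8, -1.0, 0.1]
```

```bash
python3 -m jog '[[0,0,0.001,0,0,0],[0,0,0.001,0,0,0],[0,0,0,0,0,0]]' | sed -n '1,2p;4p'; python3 -m jog '[[0,0,0.001,0,0,0],[0,0,0.001,0,0,0],[0,0,0,0,0,0]]'| sed -n '1,2p;4p'
```

```text
time: 5.38
eef_pos: [0.4975, -0.1004, 0.0612]
contact_force: [0.1, -0.4, 0.4]
time: 5.75
eef_pos: [0.4975, -0.1004, 0.0592]
contact_force: [-0.3, 0.3, -0.0]
```

```bash
python3 -m jog '[[0,0,0.001,0,0,0],[0,0,0.001,0,0,0],[0,0,0,0,0,0]]' | sed -n '1,2p;4p'; python3 -m jog '[[0,0,0.001,0,0,0],[0,0,0,0,0,0]]'| sed -n '1,2p;4p'
```

```text
time: 6.12
eef_pos: [0.4976, -0.1004, 0.0575]
contact_force: [-2.0, 0.3, 3.4]
time: 6.38
eef_pos: [0.4975, -0.1004, 0.0567]
contact_force: [-4.7, 0.2, 7.1]
```

```bash
python3 -m jog '[[-0.0003,-0.0001,0.001,0,0,0],[0,0,0,0,0,0]]' | sed -n '1,2p;4p'; python3 -m jog '[[-0.0003,-0.0001,0.001,0,0,0],[0,0,0,0,0,0]]'| sed -n '1,2p;4p'
```

```text
time: 6.62
eef_pos: [0.4973, -0.1004, 0.0558]
contact_force: [-4.4, -0.1, 8.3]
time: 6.88
eef_pos: [0.4971, -0.1005, 0.055]
contact_force: [-3.6, 1.4, 9.6]
```

```bash
python3 -m jog '[[-0.0004,-0.0002,0.001,0,0,0],[0,0,0,0,0,0]]' | sed -n '1,2p;4p'; python3 -m jog '[[-0.0004,-0.0002,0.001,0,0,0],[0,0,0,0,0,0],[0,0,0,0,0,0]]'| sed -n '1,2p;4p'; python3 - <<'E'
from h import *
s=manip.state();R=np.array(s["eef_rot"]);p=np.array(s["eef_pos"]);c=np.array([.5578,-.1033])
v=p[:2]-c;print(np.hypot(*v),np.degrees(np.arctan2(v[1],v[0])))
# arc in tool axes (constant orientation), total 70 deg in 20 steps
q=p[:2];tot=np.zeros(2)
for i in range(1,21):
    a=np.radians(3.45*i);n=c+np.array([[np.cos(a),-np.sin(a)],[np.sin(a),np.cos(a)]])@v
    d=np.array([*(n-q),0]);q=n;print(i,np.round(R[:,:2].T@d,4),n.round(4))
E
```

```text
time: 7.12
eef_pos: [0.497, -0.1005, 0.0542]
contact_force: [-3.3, 1.0, 10.7]
time: 7.5
eef_pos: [0.4969, -0.1005, 0.0534]
contact_force: [-3.8, -0.1, 10.3]
0.06099421396355675 177.3397218341268
1 [-0.0016  0.0033] [ 0.4968 -0.1041]
2 [-0.0014  0.0034] [ 0.497  -0.1078]
3 [-0.0012  0.0035] [ 0.4974 -0.1115]
4 [-0.001   0.0035] [ 0.498  -0.1151]
5 [-0.0008  0.0036] [ 0.4988 -0.1187]
6 [-0.0006  0.0036] [ 0.4998 -0.1222]
7 [-0.0004  0.0037] [ 0.501  -0.1256]
8 [-0.0002  0.0037] [ 0.5025 -0.129 ]
9 [0.0001 0.0037] [ 0.5041 -0.1323]
10 [0.0003 0.0037] [ 0.506  -0.1355]
11 [0.0005 0.0036] [ 0.508  -0.1385]
12 [0.0007 0.0036] [ 0.5102 -0.1415]
13 [0.0009 0.0036] [ 0.5126 -0.1443]
14 [0.0011 0.0035] [ 0.5152 -0.1469]
15 [0.0014 0.0034] [ 0.5179 -0.1494]
16 [0.0016 0.0033] [ 0.5207 -0.1517]
17 [0.0018 0.0032] [ 0.5237 -0.1539]
18 [0.0019 0.0031] [ 0.5268 -0.1558]
19 [0.0021 0.003 ] [ 0.53   -0.1576]
20 [0.0023 0.0029] [ 0.5333 -0.1592]
```

```bash
python3 -m jog '[[-0.0003,-0.0001,0.0008,0,0,0],[0,0,0,0,0,0],[0,0,0,0,0,0]]' | sed -n '1,2p;4p'; python3 -m jog '[[-0.0016,0.0033,0,0,0,0],[-0.0014,0.0034,0,0,0,0],[-0.0012,0.0035,0,0,0,0],[0,0,0,0,0,0]]' | sed -n '1,2p;4p'; python3 -m jog '[[-0.001,0.0035,0,0,0,0],[-0.0008,0.0036,0,0,0,0],[-0.0006,0.0036,0,0,0,0],[0,0,0,0,0,0]]' | sed -n '1,2p;4p'; python3 - <<'E'
from h import *
save("top","top2.png",(225,135,360,255),5.9)
E
```

```text
time: 7.88
eef_pos: [0.4968, -0.1005, 0.0528]
contact_force: [-3.4, 0.6, 12.1]
time: 8.38
eef_pos: [0.4972, -0.1119, 0.0528]
contact_force: [-3.6, 0.1, 12.3]
time: 8.88
eef_pos: [0.4998, -0.1228, 0.0529]
contact_force: [-2.6, -0.5, 11.3]
```

View pics/top2.png

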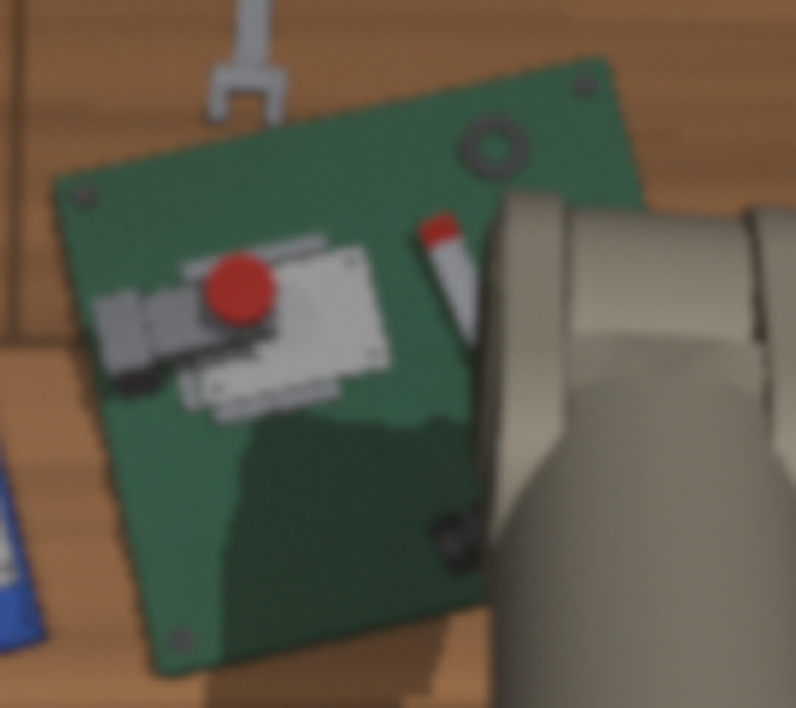

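The top crop shows the red end at (440,231), so the clip follows the fingers, turned about 21° with the plate undisturbed. I continue along the arc.

```bash
python3 -m jog '[[-0.0004,0.0037,0.0001,0,0,0],[-0.0002,0.0037,0,0,0,0],[0.0001,0.0037,0,0,0,0],[0.0003,0.0037,0,0,0,0],[0,0,0,0,0,0]]' | sed -n '1,2p;4p'; python3 - <<'E'
from h import *
b=snapshot("side"); g=b.astype(int); m=(g[...,0]>120)&(g[...,1]<60)&(g[...,2]<60); m[:,:265]=0;m[:180]=0;m[225:]=0;m[:,330:]=0
ys,xs=np.nonzero(m);n,l,st,ce=cv2.connectedComponentsWithStats(m.astype('uint8'));print(st,ce)
E
```

```text
time: 9.55
eef_pos: [0.5064, -0.1364, 0.0529]
contact_force: [-2.1, -1.3, 11.6]
[[     0      0    560    420 235125]
 [   265    211     11      8     75]] [[279.50309835 209.49841999]
 [269.78666667 214.45333333]]
```

```bash
python3 -m jog '[[0.0005,0.0036,0,0,0,0],[0.0007,0.0036,0,0,0,0],[0.0009,0.0036,0,0,0,0],[0,0,0,0,0,0]]' | sed -n '1,2p;4p'; python3 -m jog '[[0.0011,0.0035,0,0,0,0],[0.0014,0.0034,0,0,0,0],[0.0016,0.0033,0,0,0,0],[0,0,0,0,0,0]]' | sed -n '1,2p;4p'
```

```text
time: 10.1
eef_pos: [0.5133, -0.1452, 0.0531]
contact_force: [-1.7, -0.4, 11.8]
time: 10.6
eef_pos: [0.5215, -0.1526, 0.0531]
contact_force: [-0.8, -0.8, 11.5]
```

```bash
python3 -m jog '[[0.0018,0.0032,0,0,0,0],[0.0019,0.0031,0,0,0,0],[0,0,0,0,0,0]]' | sed -n '1,2p;4p';  python3 -m jog '[[0.0021,0.003,0,0,0,0],[0,0,0,0,0,0]]' | sed -n '1,2p;4p'; python3 -c "
from h import *
a=snapshot('top');b=snapshot('side')
o=[cv2.resize(a[145:245,230:330],None,fx=4,fy=4,interpolation=2),cv2.resize(b[180:280,230:330],None,fx=4,fy=4,interpolation=2)]
cv2.imwrite('pics/h1.png',np.hstack(o)[:,:,::-1])"
```

```text
time: 10.98
eef_pos: [0.5273, -0.1564, 0.053]
contact_force: [-2.0, -0.8, 12.7]
time: 11.22
eef_pos: [0.5289, -0.1573, 0.0523]
contact_force: [-5.7, 2.6, 11.9]
```

View pics/h1.png

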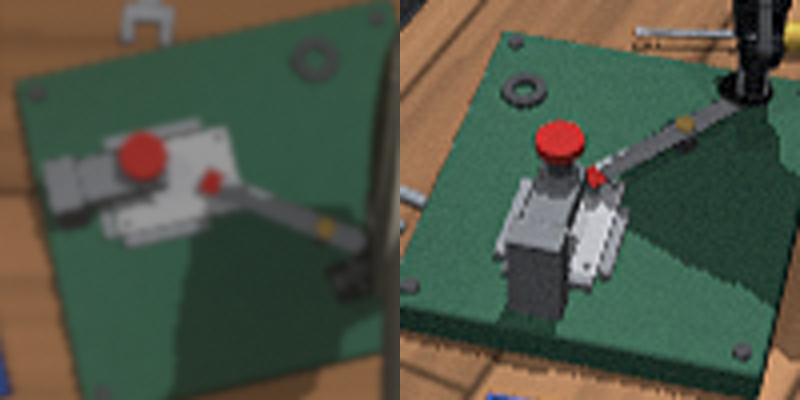

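At home: the red end at (212,182) in the left crop is well over the plate, the bar points at about 68° world, and the side force rose at the stop. I let go slowly.

```bash
python3 -m jog '[[0,0,-0.001,0,0,0],[0,0,-0.001,0,0,0],[0,0,-0.001,0,0,0],[0,0,-0.001,0,0,0],[0,0,-0.001,0,0,0],[0,0,-0.002,0,0,0],[0,0,-0.003,0,0,0],[0,0,0,0,0,0]]' | sed -n '1,2p;4p'; python3 -m jog '[[0,0,-0.02,0,0,0],[0,0,-0.03,0,0,0],[0,0,-0.035,0,0,0],[0,0,0,0,0,0]]'; python3 -c "
from h import *
a=snapshot('top');b=snapshot('side')
o=[cv2.resize(a[145:245,230:330],None,fx=4,fy=4,interpolation=2),cv2.resize(b[180:280,230:330],None,fx=4,fy=4,interpolation=2)]
cv2.imwrite('pics/h2.png',np.hstack(o)[:,:,::-1])
s=manip.state();R=np.array(s['eef_rot']);print(R.T@(np.array([.592,.0188,.150])-s['eef_pos']))"
```

```text
time: 12.32
eef_pos: [0.5292, -0.1579, 0.0617]
contact_force: [0.5, 0.1, 1.0]
time: 12.82
eef_pos: [0.5309, -0.1582, 0.1495]
eef_rot: [[0.901, 0.433, 0.005], [0.433, -0.901, -0.002], [0.004, 0.004, -1.0]]
contact_force: [-0.2, -0.5, -0.8]
opening: -0.0003
[ 0.13328825 -0.13195282 -0.00367755]
```

View pics/h2.png

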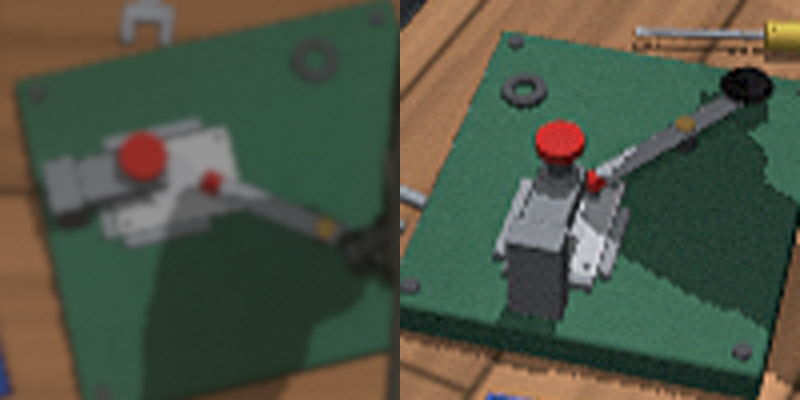

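The clip stayed at home after release: the red end is at (594,181), lower than before at (594,177), so the foot is down on the plate. Now to the punch.

```bash
python3 -m jog '[[0.0222,-0.022,-0.001,0,0,0],[0.0222,-0.022,-0.001,0,0,0],[0.0222,-0.022,-0.001,0,0,0],[0.0222,-0.022,-0.001,0,0,0],[0.0222,-0.022,0,0,0,0],[0.0222,-0.022,0,0,0,0],[0,0,0,0,0,0],[0,0,0,0,0,0]]' | sed -n '1,2p;4p'; python3 -m jog '[[0,0,0.005,0,0,0],[0,0,0.005,0,0,0],[0,0,0.004,0,0,0],[0,0,0.003,0,0,0],[0,0,0,0,0,0]]'; python3 -c "
from h import *
b=snapshot('side')
cv2.imwrite('pics/p1.png',cv2.resize(b[150:270,220:360],None,fx=5,fy=5,interpolation=2)[:,:,::-1])
s=manip.state();R=np.array(s['eef_rot']);print(R.T@(np.array([.592,.0188,.128])-s['eef_pos']))"
```

```text
time: 13.92
eef_pos: [0.5912, 0.0181, 0.1492]
contact_force: [-0.1, 0.3, 0.6]
time: 14.55
eef_pos: [0.5918, 0.0188, 0.1332]
eef_rot: [[0.901, 0.433, -0.0], [0.433, -0.901, 0.0], [-0.0, -0.0, -1.0]]
contact_force: [0.9, 0.2, -0.8]
opening: 0.0003
[4.47553131e-05 1.53528804e-04 5.38773974e-03]
```

View pics/p1.png

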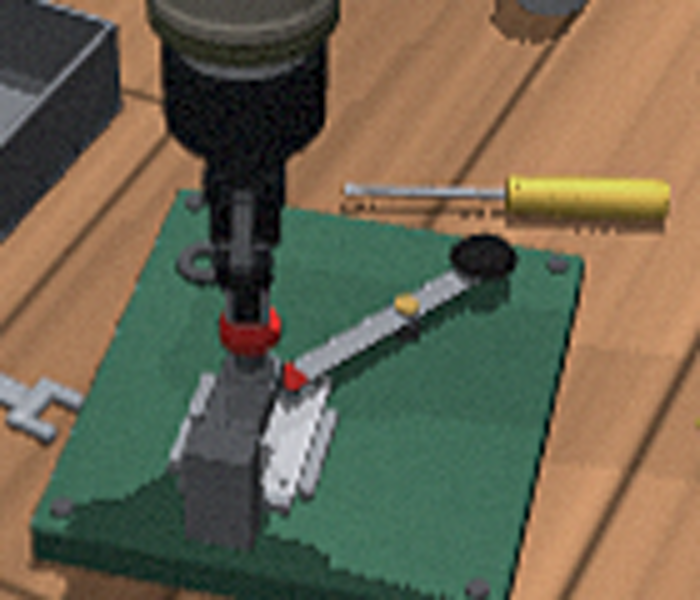

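The finger tips, at (248,315), are centred over the red button at (250,330), and the clip stays home. I press.

```bash
python3 -m jog '[[0,0,0.003,0,0,0],[0,0,0.003,0,0,0],[0,0,0.002,0,0,0],[0,0,0.002,0,0,0],[0,0,0,0,0,0]]'| sed -n '1,2p;4p'; python3 -m jog '[[0,0,0.001,0,0,0],[0,0,0.001,0,0,0],[0,0,0,0,0,0]]'| sed -n '1,2p;4p'
```

```text
time: 15.22
eef_pos: [0.592, 0.0189, 0.1234]
contact_force: [1.2, 0.3, 1.8]
time: 15.6
eef_pos: [0.592, 0.0189, 0.1215]
contact_force: [0.6, -0.2, 2.3]
```

```bash
python3 -m jog '[[0,0,0.001,0,0,0],[0,0,0.0005,0,0,0],[0,0,0,0,0,0]]'| sed -n '1,2p;4p'; python3 -m jog '[[0,0,0.001,0,0,0],[0,0,0,0,0,0]]'| sed -n '1,2p;4p'
```

```text
time: 15.98
eef_pos: [0.592, 0.0189, 0.1202]
contact_force: [-0.7, -0.4, 5.3]
time: 16.23
eef_pos: [0.5921, 0.0189, 0.1201]
contact_force: [-3.9, 0.4, 10.7]
```

```bash
python3 -m jog '[[0,0,0.0002,0,0,0],[0,0,0,0,0,0],[0,0,0,0,0,0]]'| sed -n '1,2p;4p'; python3 -m jog '[[0,0,-0.001,0,0,0],[0,0,-0.002,0,0,0],[0,0,-0.004,0,0,0],[0,0,-0.004,0,0,0],[0,0,-0.02,0,0,0],[0,0,0,0,0,0],[0,0,0,0,0,0]]'| sed -n '1,2p;4p'; python3 - <<'E'
from h import *
s=manip.state();R=np.array(s['eef_rot']);c=np.array([.5578,-.1033])
p0=np.array([.5289,-.1575]);v=p0-c;print(np.hypot(*v),np.degrees(np.arctan2(v[1],v[0])))
print(R.T@(np.array([*p0,.150])-s['eef_pos']))
E
```

```text
time: 16.6
eef_pos: [0.5921, 0.0189, 0.1201]
contact_force: [-3.7, -1.0, 12.6]
time: 17.48
eef_pos: [0.5915, 0.0188, 0.149]
contact_force: [-0.6, -0.4, 0.7]
0.061423529693432594 -118.06699988554281
[-0.13274472  0.1317829  -0.00094583]
```

Pressed to 12.6 N against the plate, then released. Next I measure the cap's current position for the return.

```bash
python3 - <<'E'
from h import *
b=snapshot('side')
cv2.imwrite('pics/c1.png',cv2.resize(b[170:270,225:345],None,fx=6,fy=6,interpolation=2)[:,:,::-1])
P=lambda x,y:((x+.5)/5-.5+220,(y+.5)/5-.5+150)
print(ray("side",P(483,256),.058),ray("side",P(407,302),.0547))
E
```

```text
[ 0.53378706 -0.15425432  0.058     ] [ 0.5578702  -0.10331547  0.0547    ]
```

View pics/c1.png

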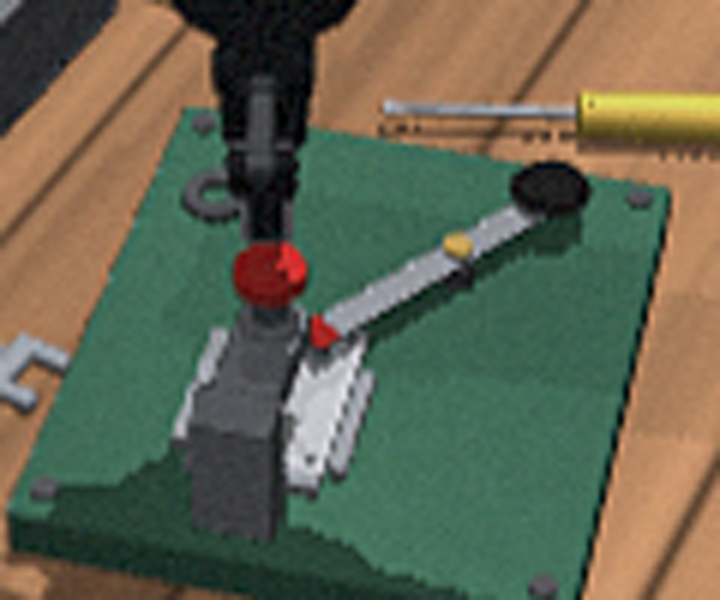

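The punch is up with the button at (270,272); the clip is at home with the cap at (549,187). I return above the cap.

```bash
python3 -m jog '[[-0.0215,0.0223,0,0,0,0],[-0.0215,0.0223,0,0,0,0],[-0.0215,0.0223,0,0,0,0],[-0.0215,0.0223,0,0,0,0],[-0.0215,0.0223,0,0,0,0],[-0.0215,0.0223,0,0,0,0],[0,0,0,0,0,0],[0,0,0.03,0,0,0],[0,0,0.03,0,0,0],[0,0,0.02,0,0,0],[0,0,0,0,0,0],[0,0,0,0,0,0]]'| sed -n '1,2p;4p'; python3 -m jog '[[0,0,0.004,0,0,0],[0,0,0.003,0,0,0],[0,0,0.002,0,0,0],[0,0,0.002,0,0,0],[0,0,0,0,0,0]]'| sed -n '1,2p;4p'
```

```text
time: 19.02
eef_pos: [0.5341, -0.1571, 0.0704]
contact_force: [0.5, -0.0, 0.7]
time: 19.65
eef_pos: [0.5335, -0.1575, 0.0585]
contact_force: [-0.2, -0.3, 1.2]
```

```bash
python3 -m jog '[[0,0,0.001,0,0,0],[0,0,0.001,0,0,0],[0,0,0,0,0,0]]'| sed -n '1,2p;4p'; python3 -m jog '[[-0.0001,0.0001,0.001,0,0,0],[0,0,0,0,0,0]]'| sed -n '1,2p;4p';  python3 -m jog '[[-0.0002,0.0001,0.001,0,0,0],[0,0,0,0,0,0]]'| sed -n '1,2p;4p'
```

```text
time: 20.02
eef_pos: [0.5335, -0.1576, 0.0566]
contact_force: [0.3, -0.3, 0.0]
time: 20.27
eef_pos: [0.5337, -0.1577, 0.056]
contact_force: [-0.6, 0.9, 1.4]
time: 20.52
eef_pos: [0.5337, -0.1577, 0.0555]
contact_force: [-2.8, 1.3, 9.1]
```

```bash
python3 -m jog '[[-0.0002,0.0002,0.001,0,0,0],[0,0,0,0,0,0]]'| sed -n '1,2p;4p';  python3 -m jog '[[-0.0002,0.0002,0.001,0,0,0],[0,0,0,0,0,0]]'| sed -n '1,2p;4p'; python3 -m jog '[[-0.0002,0.0001,0.0005,0,0,0],[0,0,0,0,0,0]]'| sed -n '1,2p;4p'
```

```text
time: 20.78
eef_pos: [0.5337, -0.1579, 0.0547]
contact_force: [-3.7, 1.8, 9.0]
time: 21.02
eef_pos: [0.5337, -0.1581, 0.0538]
contact_force: [-4.1, 2.7, 11.9]
time: 21.28
eef_pos: [0.5337, -0.1582, 0.0535]
contact_force: [-3.3, 2.2, 12.7]
```

```bash
python3 -m jog '[[-0.0001,0.0001,0.0006,0,0,0],[0,0,0,0,0,0],[0,0,0,0,0,0]]'| sed -n '1,2p;4p'; python3 - <<'E'
from h import *
s=manip.state();R=np.array(s["eef_rot"]);p=np.array(s["eef_pos"]);c=np.array([.5578,-.1033]);v=p[:2]-c;print(np.hypot(*v),R.round(3).tolist())
q=p[:2]
for i in range(1,20):
    a=np.radians(-3.5*i);n=c+np.array([[np.cos(a),-np.sin(a)],[np.sin(a),np.cos(a)]])@v
    print(i,np.round(R[:,:2].T@np.array([*(n-q),0]),4),n.round(4));q=n
E
```

```text
time: 21.65
eef_pos: [0.5337, -0.1582, 0.053]
contact_force: [-4.1, 2.3, 13.3]
0.05999593961188944 [[0.901, 0.433, 0.001], [0.433, -0.901, 0.0], [0.001, 0.001, -1.0]]
1 [-0.0023 -0.0029] [ 0.5304 -0.1567]
2 [-0.0021 -0.003 ] [ 0.5272 -0.1549]
3 [-0.0019 -0.0031] [ 0.5241 -0.1529]
4 [-0.0017 -0.0032] [ 0.5211 -0.1508]
5 [-0.0015 -0.0033] [ 0.5183 -0.1484]
6 [-0.0013 -0.0034] [ 0.5156 -0.1459]
7 [-0.0011 -0.0035] [ 0.5131 -0.1433]
8 [-0.0009 -0.0035] [ 0.5107 -0.1405]
9 [-0.0007 -0.0036] [ 0.5085 -0.1375]
10 [-0.0005 -0.0036] [ 0.5065 -0.1345]
11 [-0.0002 -0.0037] [ 0.5047 -0.1313]
12 [-0.     -0.0037] [ 0.5031 -0.128 ]
13 [ 0.0002 -0.0037] [ 0.5017 -0.1246]
14 [ 0.0004 -0.0036] [ 0.5005 -0.1211]
15 [ 0.0006 -0.0036] [ 0.4995 -0.1176]
16 [ 0.0009 -0.0036] [ 0.4988 -0.114 ]
17 [ 0.0011 -0.0035] [ 0.4982 -0.1104]
18 [ 0.0013 -0.0034] [ 0.4979 -0.1068]
19 [ 0.0015 -0.0033] [ 0.4978 -0.1031]
```

```bash
python3 -m jog '[[-0.0023,-0.0029,0,0,0,0],[-0.0021,-0.003,0,0,0,0],[-0.0019,-0.0031,0,0,0,0],[0,0,0,0,0,0]]'| sed -n '1,2p;4p';python3 -m jog '[[-0.0017,-0.0032,0,0,0,0],[-0.0015,-0.0033,0,0,0,0],[-0.0013,-0.0034,0,0,0,0],[0,0,0,0,0,0]]'| sed -n '1,2p;4p'; python3 -c "
from h import *
b=snapshot('side')
cv2.imwrite('pics/r1.png',cv2.resize(b[170:270,225:345],None,fx=6,fy=6,interpolation=2)[:,:,::-1])"
```

```text
time: 22.15
eef_pos: [0.5256, -0.1539, 0.0537]
contact_force: [-0.3, -0.7, 10.5]
time: 22.65
eef_pos: [0.517, -0.1473, 0.0536]
contact_force: [0.0, -0.8, 10.5]
```

View pics/r1.png

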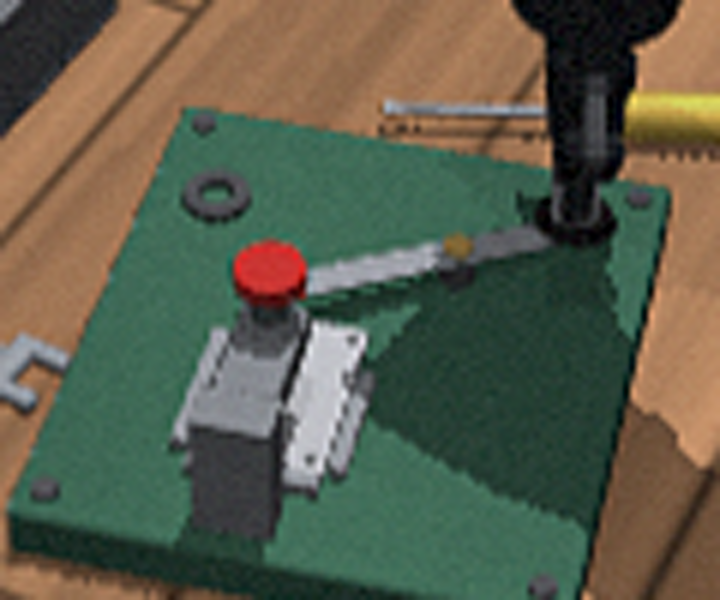

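The clip follows: the bar swings off the plate and the plate is still in its pocket. I continue to the parked position.

```bash
python3 -m jog '[[-0.0011,-0.0035,0.0003,0,0,0],[-0.0009,-0.0035,0.0003,0,0,0],[-0.0007,-0.0036,0,0,0,0],[-0.0005,-0.0036,0,0,0,0],[-0.0002,-0.0037,0,0,0,0],[0,-0.0037,0,0,0,0],[0,0,0,0,0,0]]'| sed -n '1,2p;4p';python3 -m jog '[[0.0002,-0.0037,0,0,0,0],[0.0004,-0.0036,0,0,0,0],[0.0006,-0.0036,0,0,0,0],[0.0009,-0.0036,0,0,0,0],[0.0011,-0.0035,0,0,0,0],[0.0013,-0.0034,0,0,0,0],[0,0,0,0,0,0],[0,0,0,0,0,0]]'| sed -n '1,2p;4p'
```

```text
time: 23.58
eef_pos: [0.5044, -0.1292, 0.053]
contact_force: [-1.2, -1.2, 12.2]
time: 24.58
eef_pos: [0.4996, -0.1076, 0.053]
contact_force: [-0.1, -0.2, 12.3]
```

```bash
python3 -m jog '[[0,0,-0.001,0,0,0],[0,0,-0.001,0,0,0],[0,0,-0.001,0,0,0],[0,0,-0.001,0,0,0],[0,0,-0.001,0,0,0],[0,0,-0.002,0,0,0],[0,0,-0.004,0,0,0],[0,0,-0.02,0,0,0],[0,0,-0.05,0,0,0],[0,0,-0.05,0,0,0],[0,0,0,0,0,0]]'| sed -n '1,2p;4p'; python3 -c "
from h import *
a=snapshot('top');b=snapshot('side')
o=[cv2.resize(a[145:245,230:330],None,fx=4,fy=4,interpolation=2),cv2.resize(b[180:280,230:330],None,fx=4,fy=4,interpolation=2)]
cv2.imwrite('pics/e.png',np.hstack(o)[:,:,::-1])"
```

```text
time: 25.95
eef_pos: [0.4996, -0.1074, 0.1861]
contact_force: [-0.0, -0.9, -0.9]
```

View pics/e.png

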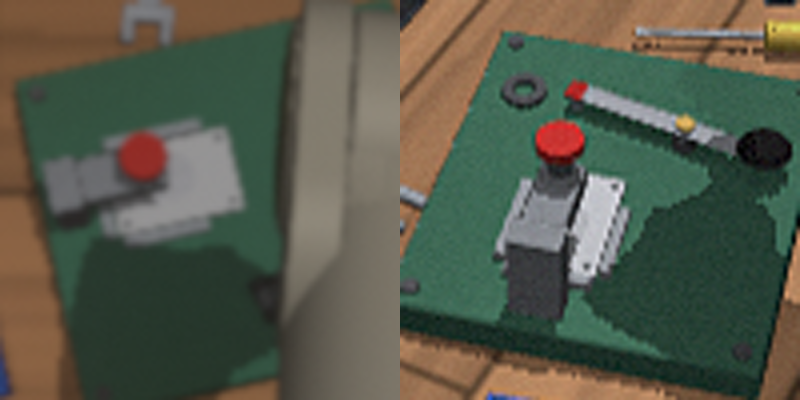

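The clip is parked at its starting angle, with the red end at (576,91) in the right crop. The punch is up, the plate is square in the pocket and the robot is clear, so I hand in.

```bash
python3 -m jog '[[0,0,0,0,0,0],[0,0,0,0,0,0]]'|sed -n '1,2p;4p'; python3 -c "
from h import *
print(ticket.close_job())"
```

```text
time: 26.3
eef_pos: [0.4967, -0.107, 0.1808]
contact_force: [0.2, -0.2, 0.1]
the job is handed in; nothing more can be done
None
```

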